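# Ready a spring pusher tray for refilling

## Task

One lane of the twin pusher tray on the counter is empty and is being made ready for a refill of candles; the full lane beside it already has its front stop in place. Hang the loose white front stop astride the steel bar across the empty lane's mouth, so that it hangs upright on the bar with one leg on each side, and let go of it; then pull the empty lane's spring-loaded pusher back by its upright grip until its pointer stands over the metal marker clip on the side wall. Finish while still holding the pusher there, because its spring would drive it home; leave the candles and the egg timer where they stand.

Things in the scene. Friction and masses are not known exactly. Their poses are not given: they have to be found in the camera images.
- tray: Fixed grey twin tray. Origin on the table under the empty lane, x along it to its open mouth, z up. Lane: x -122 to +140, floor top z = 8, walls at y = +-29.5, tops z = 36. At the mouth (x = 115) two brackets, 16 long, inner faces y = +-27, tops z = 64, carry the bar; a lip, x 136 to 140, top z = 18, in front. Empty from bar to pusher. A like lane at y = +68 is full (its stop 91 high).
- bar (a point): Centre of the round steel bar across the mouth, in the tray at (115, 0, 56); axes as the tray's. The bar is 8 thick, runs along y, 54 long between the brackets, its top 4 above this point (60 above the table).
- stop: The loose white front stop, an upside-down U of bent sheet, 44 wide (own y), 80 high, 80 g; it stands on its legs on the table, to the left or right of the tray. Origin at the feet under its centre, z up, x from leg to leg; both sides alike. Gap between the legs 16, at the flared feet 25 (30 outside). Hung on the bar its origin is about 11 above the table, the feet 3 above the tray floor.
- stop_fin (a point): Point to grasp the stop: middle of the upright fin on its top, 67 above its origin. The fin is 10 thick (along the stop's x), 32 wide (y), and reaches from 14 below to 13 above this point.
- stop_saddle (a point): Point between the stop's legs just below the bend, 45 above its origin, 22 below stop_fin: where the bar's centre lies when the stop hangs on it.
- pusher: The empty lane's black pusher on a slide, origin on the lane's floor under its front face, axes as the tray's; at home it lies at x = 45 in the tray. It can be pulled along the tray's -x, away from the mouth, by at most 145; a spring pulls it back to home with 5 N at home and 25 N/m more (about 8 N at the clip). The full lane's like pusher is at x = -32, y = +68.
- grip (a point): Point to grasp the pusher: in its upright grip blade, 78 above the table. The blade is 8 thick along the tray's x (a rolled edge at the top is 11 thick), 30 wide along y, and reaches from 30 below to 17 above this point.
- pointer (a point): Tip of the pusher's pointer, a black finger above the side wall at y = -30 of the tray, 45 above the table; it moves with the pusher.
- clip: Small fixed aluminium marker clip astride the empty lane's outer side wall (y = -29.5), 16 long along the lane; origin at its middle on the wall's top, x as the tray's x. It lies 80 to 125 behind the pointer's home, differently each time. The pointer is over the clip when it stands within 8 of this origin along x.
- candle_a: Candle, round, 45 wide, 32 high, waiting on the table; origin under its centre. Leave it.
- candle_b: Second candle, the same.
- candle_c: Third candle, the same.
- egg_timer: Cream egg timer, round, 58 wide, 51 high, standing on the other side of the tray from the stop; origin under its centre. Leave it.
There are look-alikes about, which are no part of the job. Of the things shaped like the stop, the white one is meant.

How it is judged:
By the outcome, as a careful person would: the job done as asked, in the order asked, and still so for the second after the job is handed in, while the arm keeps its last pose, push and grip.
It also fails if it takes over 56 s, if anything falls off the work surface, if the arm or the gripper's body presses on something with over 40 N, if the wrist force passes 120 N, or if a joint passes its speed limit or range.

## Robot

A 6-joint arm with a two-finger parallel gripper is mounted at the origin on the work surface; the furniture and walls round the work are solid. World frame = base frame: x ahead of the robot, y to its left, z up, the work surface at z = 0. Lengths are in mm, angles in rad, forces in N, time in s.
With the tool pointing down it reaches from about 400 to 925 mm from the base axis. Payload 12.5 kg.
Tool frame: the origin (TCP) lies midway between the tips of the shut fingers; the grasp point (between the pads) lies 19 mm behind it (env.tcp_to_grasp is the distance from the TCP to the grasp point, in mm); z points along the fingers, y is the line along which they close (so a half turn about z gives the same grasp; the last joint's range is limited). The gripper opens to 95 mm and grips with 3 to 60 N. Pads are 20 mm wide; open, the fingers measure 119 mm over their backs; the gripper's body (75 mm by 180 mm) begins 59 mm behind the grasp point.
Start: joints at [-1.293, 0.491, 1.559, -0, 1.092, -0.106], TCP at [234.054, -579.542, 191.861] pointing down, gripper open.
Joint ranges: [-3.1, 3.1], [-0.84, 2.19], [0.05, 2.79], [-1.13, 4.28], [0.06, 2.93], [-2.69, 2.69]. Speed limits (rad/s): [2.22, 2.22, 2.79, 3.14, 3.14, 3.14].

## Interface

Orientations are given as [roll, pitch, yaw] about the fixed x, y, z axes, in that order (R = Rz(yaw) Ry(pitch) Rx(roll)).
In Python, from cell import env gives the robot as it stands. The module is installed in compiled form; this text tells all that it offers.
- The arm moves only by the tool step_arm, never from a script. Its argument "plan" is a list that holds one entry, the list of rows, each a list of 5 numbers: the shift along the tool's x, y, z in mm, then the turn about the tool's z in degrees, then the opening, from -1 (shut) to 1 (fully open). A call has 1 to 8 rows; each row is the pose to reach, as a shift and turn from the pose commanded when the call began, along the tool's axes at that moment; what a row does not reach only later rows make up. A row lasts 1/12 s, in which the tool goes at most 41.7 mm and 7.16 degrees, less where a joint would pass 70% of its speed; a pose out of reach is approached as far as the arm can. A call with a gripper value outside its range is refused whole. The fingers move at their own pace and stop on an object; the grip force is fixed at half the most. Time passes only in rows, so rows that repeat a pose let the fingers close. It gives the time, the measured TCP pose, the force, the opening and the grip force at its end, in the units of the state.
- env.state(): the state, without advancing time (a new reading comes with each control period).
- env.read_camera(name): name is "scene" or "top" or "wrist"; returns the picture (480x640x3 uint8, blue, green, red); there is no depth.
- env.get_calibration(name): a dict with "K" (3x3 intrinsics, pixels), "D" ([k1, k2, p1, p2, k3] as OpenCV has them; the pictures are not rectified), "extrinsics" (4x4, takes a point from world to camera coordinates). Camera axes: x right, y up, looking along -z (the intrinsics and any distortion apply to the point x, -y, -z); pixel columns grow to the right and rows downward; lengths in mm; the calibration is good to about 2 mm. A picture is of the moment at which its call begins: read the wrist's pose just before it. get_calibration takes no time and is no camera call; for the wrist camera it gives the pose at the moment of the call.
- env.job_done(): hands the job in; it is judged then, once.
The state is a dict: "t": time; "joints": joint angles; "qvel": joint speeds; "tau": joint torques, N m; "eef_pos": TCP position; "tcp_rot": TCP orientation; "ft_force": force on the tool from outside, world axes, zero at the start; "moment": the same for the moment, N m; "opening": opening from 0.0 (shut) to 1.0 (fully open); "grip_force": force on a finger pad.
Only numpy, scipy, OpenCV 4.12 (cv2) and the standard library are available. Lean on these libraries where they do the work, as an engineer would, in place of code of your own. Each camera call takes 0.05 s, during which the arm holds its last target. There are 200 camera calls.

## Working session

There is one attempt and no reset: what is moved stays moved. The work goes in short steps, Python scripts to look and compute and a tool call to move; the robot and the scene stay as the last step left them, time stands still between calls to the robot, and variables do not carry over. Pictures are saved under pics/ and viewed, at most 10 in all, crops included, and the job is handed in when it is done.

Besides the shell and the picture viewer there is one more tool, called after "Emit:" as a command line: name --argument value ..., lists and objects as JSON in quotes. step_arm: Moves the arm, as the interface text tells. Its arguments: {"type":"object","properties":{"plan":{"type":"array"}},"required":["plan"]}

```bash
mkdir -p pics
cat > h.py <<'E'
import numpy as np, cv2
from cell import env
def cal(n):
    c=env.get_calibration(n); return np.array(c["K"],float),np.array(c["D"],float),np.array(c["extrinsics"],float)
def ray(n,uv,c=None):
    K,D,E=c or cal(n)
    p=cv2.undistortPoints(np.array([[uv]],float),K,D)[0,0]
    d=E[:3,:3].T@np.array([p[0],-p[1],-1.]); return -E[:3,:3].T@E[:3,3],d
def onz(n,uv,z,c=None):
    o,d=ray(n,uv,c); return o+d*(z-o[2])/d[2]
def proj(n,P,c=None):
    K,D,E=c or cal(n)
    P=np.atleast_2d(np.array(P,float))@E[:3,:3].T+E[:3,3]; P=P*[1,-1,-1]
    return cv2.projectPoints(P,np.zeros(3),np.zeros(3),K,D)[0][:,0]
E
python3 - <<'E'
from h import *
for n in("scene","top"): cv2.imwrite(f"pics/{n}0.png",env.read_camera(n))
print(env.state()); print(cal("top")[2],cal("scene")[2])
E
```

```text
{'t': 0.1, 'joints': array([-1.29262770e+00,  4.91489130e-01,  1.55938713e+00,  1.87628588e-05,
        1.09172312e+00, -1.05597736e-01]), 'qvel': array([ 3.63536358e-05, -1.67513039e-03, -1.01365518e-03,  1.40963311e-03,
        8.93066946e-05,  1.02057862e-03]), 'tau': array([ 2.99141131e-03, -6.13620615e+01, -2.58606756e+01,  6.94080396e-02,
        4.69982601e-02, -5.24400969e-05]), 'eef_pos': array([ 233.969602  , -579.29244192,  191.3269822 ]), 'tcp_rot': array([-3.14059328e+00, -1.22660422e-04,  3.83757649e-01]), 'ft_force': array([-0.24453167, -0.56193733, -0.52198289]), 'moment': array([ 0.05778583, -0.00563293, -0.02634956]), 'grip_force': 0.0, 'opening': 0.9995662468562062}
[[ 2.85259614e-02 -9.99435655e-01  1.77380993e-02 -6.50177080e+01]
 [ 9.86991292e-01  3.09707603e-02  1.57762482e-01 -4.97135849e+02]
 [-1.58222812e-01  1.30070231e-02  9.87317760e-01 -1.33497983e+03]
 [ 0.00000000e+00  0.00000000e+00  0.00000000e+00  1.00000000e+00]] [[-6.69651649e-01 -7.42656111e-01 -5.34510443e-03  3.04893355e+02]
 [ 4.03238359e-01 -3.69624302e-01  8.37124066e-01 -2.79184326e+02]
 [-6.23670984e-01  5.58426159e-01  5.46986955e-01 -7.91514771e+02]
 [ 0.00000000e+00  0.00000000e+00  0.00000000e+00  1.00000000e+00]]
```

View pics/top0.png

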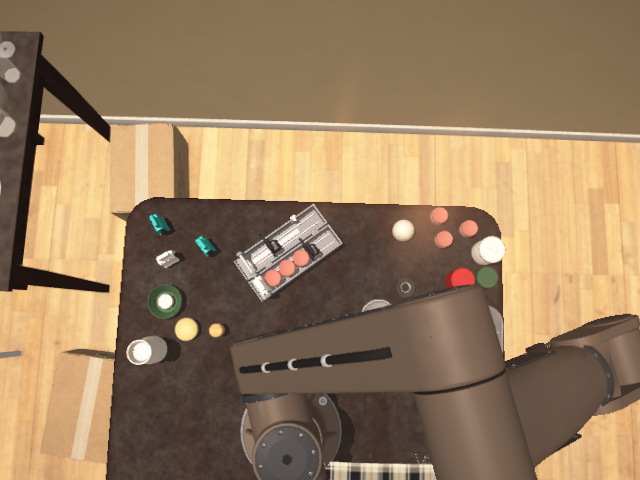

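View pics/scene0.png

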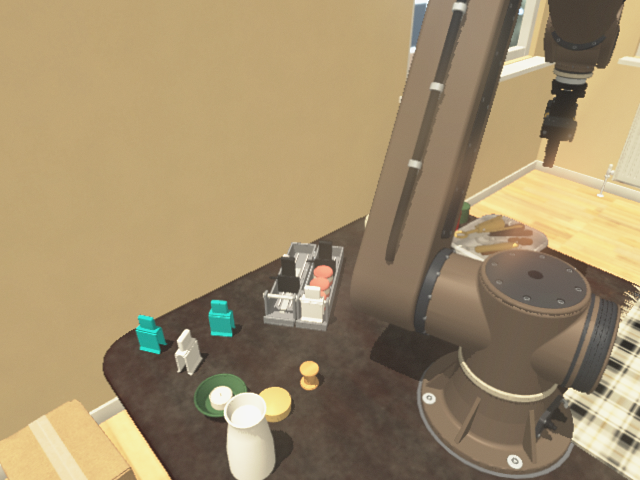

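Run:
```python
from h import *
im=cv2.imread("pics/top0.png")
a=cv2.resize(im[195:310,225:350],None,fx=5,fy=5,interpolation=cv2.INTER_CUBIC)
b=cv2.resize(im[240:275,145:190],None,fx=5,fy=5,interpolation=cv2.INTER_CUBIC)
c=np.zeros((575,800,3),np.uint8); c[:575,:625]=a; c[:175,:][:, 625:800]=b[:, :175]
c[200:400,625:800]=cv2.resize(cv2.imread("pics/scene0.png")[325:380,170:205],(175,200)) 
cv2.imwrite("pics/crop1.png",c)
```

```text
(no output)
```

View pics/crop1.png

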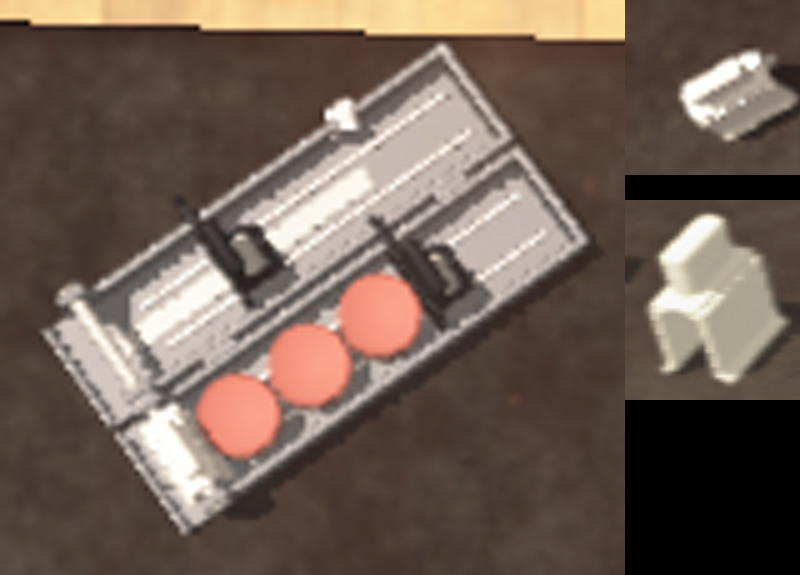

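Run:
```python
from h import *
c=cal("top")
T=lambda x,y:(225+(x+.5)/5-.5,195+(y+.5)/5-.5)
B=lambda x,y:(145+(x-625)/5,240+y/5)
P={}
for k,uv,z in [("backout",T(443,45),36),("backin",T(510,140),36),("mouthout",T(45,333),18),("mouthin",T(115,425),18),("bar1",T(80,298),62),("bar2",T(137,388),62),("clip",T(340,110),40),("pusherblade",T(225,245),80),("finA",B(692,97),80),("finB",B(763,55),80)]:
    P[k]=onz("top",uv,z,c); print(k,P[k].round(1))
x=(P["mouthout"]+P["mouthin"]-P["backout"]-P["backin"])/2; L=np.hypot(x[0],x[1]);a=np.arctan2(x[1],x[0]);print("L",L,np.degrees(a))
d=P["bar1"]-P["bar2"];print("bar perp",np.degrees(np.arctan2(d[1],d[0]))+90-0, np.hypot(d[0],d[1]))
m=(P["bar1"]+P["bar2"])/2;X=np.array([np.cos(a),np.sin(a),0]);Y=np.array([-X[1],X[0],0])
print("bar",m); o=m-115*X; 
for k in P: print(k,round((P[k]-o)@X,1),round((P[k]-o)@Y,1))
f=P["finA"]-P["finB"];print("fin",np.degrees(np.arctan2(f[1],f[0])),np.hypot(f[0],f[1]),(P["finA"]+P["finB"])/2)
_,_,E=cal("wrist");print(E.round(3), cal("wrist")[0])
```

```text
backout [587.6 -40.9  36. ]
backin [537.3 -77.8  36. ]
mouthout [429.1 164.9  18. ]
mouthin [381.7 125.5  18. ]
bar1 [443.  141.6  62. ]
bar2 [397.7 110.2  62. ]
clip [549.8  12.5  40. ]
pusherblade [470.2  67.1  80. ]
finA [421.1 346.2  80. ]
finB [443.6 311.8  80. ]
L 257.894759627863 127.51835143777758
bar perp 124.71003476622974 55.14168327831895
bar [420.33829107 125.89404059  62.        ]
backout -119.1 -31.1
backin -117.8 31.3
mouthout 140.6 -30.7
mouthin 138.3 30.9
bar1 113.6 -27.5
bar2 116.4 27.5
clip -53.8 -33.6
pusherblade 38.0 -3.7
finA 289.3 -134.8
finB 248.3 -131.7
fin 123.18003737213908 41.11186493706455 [432.33519589 329.03651425  80.        ]
[[ 3.74000e-01 -9.27000e-01 -1.00000e-03 -6.24579e+02]
 [ 8.89000e-01  3.59000e-01 -2.85000e-01  3.09820e+01]
 [ 2.65000e-01  1.06000e-01  9.59000e-01 -3.92140e+02]
 [ 0.00000e+00  0.00000e+00  0.00000e+00  1.00000e+00]] [[337.61944414   0.         317.37614582]
 [  0.         337.61944414 241.64028081]
 [  0.           0.           1.        ]]
```

```bash
cat >> h.py <<'E'
from scipy.spatial.transform import Rotation as Ro
def to(P,yaw,s=None):
    s=s or env.state(); R=Ro.from_euler("xyz",s["tcp_rot"]).as_matrix()
    y=np.degrees(s["tcp_rot"][2]); d=-((yaw-y+180)%360-180)
    print("tool shift",(R.T@(np.array(P,float)-s["eef_pos"])).round(1),"turn",round(d,1))
E
python3 - <<'E'
from h import *
to((490,-385,250),62)
s=env.state();R=Ro.from_euler("xyz",s["tcp_rot"]).as_matrix()
_,_,E=cal("wrist");print("cam in tool",R.T@(-E[:3,:3].T@E[:3,3]-s["eef_pos"]),"look",R.T@-E[2,:3])
o=np.array([420.3,125.9,62]);a=np.radians(126.5);X=np.array([np.cos(a),np.sin(a),0]);o=o-115*X
p=onz("top",(225+183.5/5-.5,195+203.5/5-.5),45);print("pointer",p,(p-o)@X)
E
```

```text
tool shift [310.2 -84.4 -58.6] turn -40.0
cam in tool [ 8.17911002e+01  2.00478583e-03 -1.92813821e+02] look [-2.85182226e-01 -5.66804280e-06  9.58473316e-01]
pointer [496.70706991  92.58304708  45.        ] 42.769272565332486
```

Emit:
step_arm --plan '[[[310, -84, -59, -40, 1], [310, -84, -59, -40, 1], [310, -84, -59, -40, 1], [310, -84, -59, -40, 1], [310, -84, -59, -40, 1], [310, -84, -59, -40, 1], [310, -84, -59, -40, 1], [310, -84, -59, -40, 1]]]'

```text
t: 0.77
eef_pos: [491.9, -383.5, 251.2]
tcp_rot: [-3.142, -0.0, 1.083]
ft_force: [0.0, -0.7, 0.0]
opening: 0.997
grip_force: 0.0
```

```bash
python3 -c "
from h import *
print(env.state()['eef_pos'],env.state()['tcp_rot']);to((600,-75,250),100)"
```

```text
[ 491.86349406 -383.53402775  251.18666802] [-3.14155574e+00 -2.13761956e-04  1.08313403e+00]
tool shift [323.2 -49.    1.3] turn -37.9
```

Emit:
step_arm --plan '[[[323, -49, 0, -38, 1], [323, -49, 0, -38, 1], [323, -49, 0, -38, 1], [323, -49, 0, -38, 1], [323, -49, 0, -38, 1], [323, -49, 0, -38, 1], [323, -49, 0, -38, 1], [323, -49, 0, -38, 1]]]'

```text
t: 1.43
eef_pos: [598.8, -74.7, 250.6]
tcp_rot: [-3.141, -0.0, 1.746]
ft_force: [0.9, -0.9, 1.2]
opening: 1.001
grip_force: 0.0
```

Emit:
step_arm --plan '[[[324, -54, 0, -23, 1], [324, -54, 0, -23, 1], [324, -54, 0, -23, 1], [324, -54, 0, -23, 1], [324, -54, 0, -23, 1], [324, -54, 0, -23, 1], [324, -54, 0, -23, 1], [324, -54, 0, -23, 1]]]'

```text
t: 2.1
eef_pos: [487.7, 234.4, 250.7]
tcp_rot: [-3.141, -0.0, 2.147]
ft_force: [0.8, 0.6, 0.1]
opening: 1.0
grip_force: 0.0
```

```bash
python3 -c "
from h import *
print(env.state()['eef_pos'],env.state()['tcp_rot']);to((440,320,250),123)"
```

```text
[487.74611079 234.37857533 250.71984111] [-3.14132362e+00 -1.07847374e-04  2.14691705e+00]
tool shift [97.8  6.6  0.7] turn 0.0
```

Emit:
step_arm --plan '[[[98, 7, 40, 0, 1], [98, 7, 40, 0, 1], [98, 7, 40, 0, 1], [98, 7, 40, 0, 1], [98, 7, 40, 0, 1]]]'

```text
t: 2.52
eef_pos: [440.9, 319.0, 210.2]
tcp_rot: [-3.14, 0.0, 2.149]
ft_force: [-0.0, -0.8, 0.7]
opening: 0.998
grip_force: 0.0
```

Run:
```python
from h import *
s=env.state();c=cal("wrist");im=env.read_camera("wrist");np.savez("w1.npz",K=c[0],D=c[1],E=c[2]);cv2.imwrite("pics/w1.png",im);print(s["eef_pos"],s["tcp_rot"])
print(proj("wrist",[[432.3,329,80]],c))
cv2.imwrite("pics/top1.png",env.read_camera("top"))
```

```text
[440.86318746 318.97976357 210.24839323] [-3.14020654e+00  1.47636482e-04  2.14900042e+00]
[[314.74154431 213.29918811]]
```

View pics/w1.png

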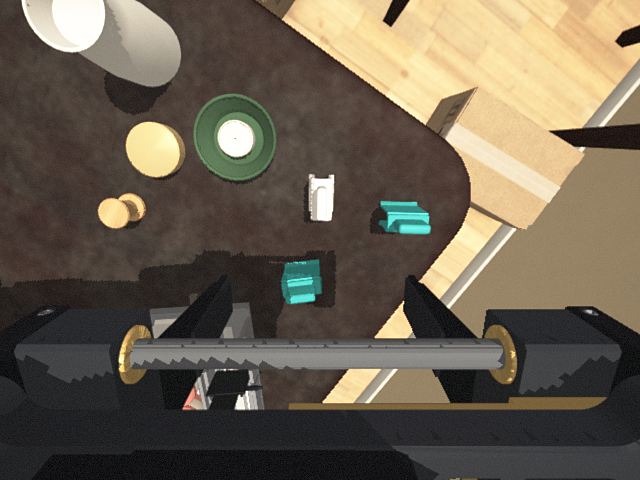

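The white stop is at about (321,198), its fin running nearly vertically; teal look-alikes are at (405,218) and (302,283).

Run:
```python
from h import *
im=cv2.imread("pics/w1.png")
cv2.imwrite("pics/w1c.png",cv2.resize(im[165:230,295:345],None,fx=9,fy=9,interpolation=cv2.INTER_CUBIC))
```

```text
(no output)
```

View pics/w1c.png

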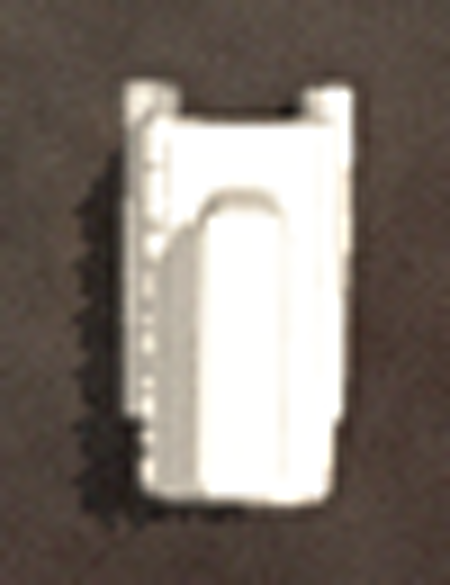

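Run:
```python
from h import *
z=np.load("w1.npz");c=(z["K"],z["D"],z["E"])
f=lambda x,y:onz("wrist",(295+(x+.5)/9-.5,165+(y+.5)/9-.5),80,c)
a,b=f(244,208),f(241,496);m=(a+b)/2;d=a-b;print(a,b,m,np.hypot(d[0],d[1]),np.degrees(np.arctan2(d[1],d[0])))
l,r=f(200,360),f(284,360);print("thick",np.linalg.norm(l-r))
fa=[f(128,100),f(352,100)] # feet hints
yaw=np.degrees(np.arctan2(d[1],d[0])); to((m[0],m[1],120),yaw)
```

```text
[424.28872405 353.47847359  80.        ] [441.16764269 327.19749865  80.        ] [432.72818337 340.33798612  80.        ] 31.2343967189259 122.71054712148131
thick 9.025775222937737
tool shift [23.9  4.3 91. ] turn 0.3
```

Emit:
step_arm --plan '[[[24, 4, 60, 0, -0.2], [24, 4, 60, 0, -0.2], [24, 4, 90, 0, -0.2], [24, 4, 90, 0, -0.2], [24, 4, 90, 0, -0.2], [24, 4, 90, 0, -0.2]]]'

```text
t: 3.12
eef_pos: [433.1, 340.3, 122.3]
tcp_rot: [3.14, 0.0, 2.145]
ft_force: [-0.6, -0.5, 0.4]
opening: 0.636
grip_force: 0.0
```

Run:
```python
from h import *
to((432.7,340.3,57),122.7)
c=cal("wrist");im=env.read_camera("wrist");np.savez("w2.npz",K=c[0],D=c[1],E=c[2]);cv2.imwrite("pics/w2.png",im)
cv2.imwrite("pics/w2c.png",cv2.resize(im[150:400,190:450],None,fx=2.3,fy=2.3))
```

```text
tool shift [ 0.2 -0.5 65.3] turn 0.2
```

View pics/w2c.png

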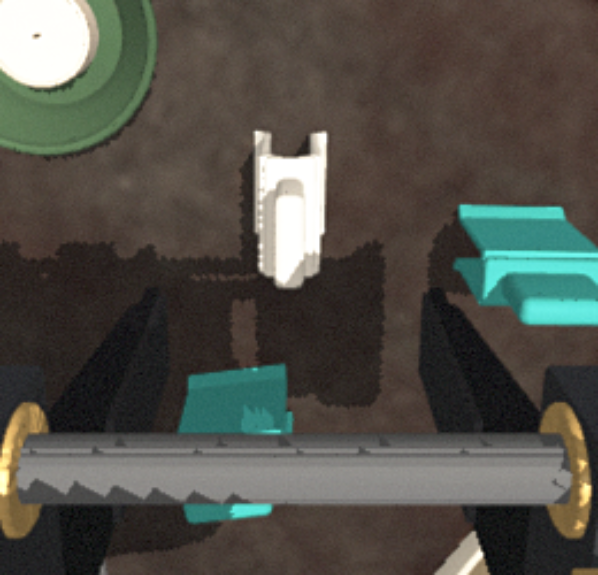

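Emit:
step_arm --plan '[[[0, -0.5, 20, 0, -0.3], [0, -0.5, 20, 0, -0.3], [0, -0.5, 40, 0, -0.3], [0, -0.5, 50, 0, -0.3], [0, -0.5, 60, 0, -0.3], [0, -0.5, 65, 0, -0.3], [0, -0.5, 65, 0, -0.3]]]'

```text
t: 3.75
eef_pos: [431.3, 340.2, 55.2]
tcp_rot: [-3.14, 0.0, 2.146]
ft_force: [-0.1, -0.6, 0.1]
opening: 0.35
grip_force: 0.0
```

Emit:
step_arm --plan '[[[0, 0, 0, 0, -1], [0, 0, 0, 0, -1], [0, 0, 0, 0, -1], [0, 0, 0, 0, -1], [0, 0, 0, 0, -1], [0, 0, 0, 0, -1], [0, 0, 0, 0, -1], [0, 0, 0, 0, -1]]]'

```text
t: 4.42
eef_pos: [431.6, 340.5, 56.1]
tcp_rot: [3.141, 0.0, 2.147]
ft_force: [-0.3, 0.2, 4.1]
opening: 0.087
grip_force: 30.0
```

Emit:
step_arm --plan '[[[0, 0, -20, 0, -1], [0, 0, -60, 0, -1], [0, 0, -100, 0, -1], [0, 0, -140, 0, -1], [0, 0, -140, 0, -1], [0, 0, -140, 0, -1]]]'

```text
t: 4.92
eef_pos: [432.0, 340.7, 197.5]
tcp_rot: [3.138, 0.0, 2.147]
ft_force: [-0.3, -0.1, -0.4]
opening: 0.084
grip_force: 30.0
```

Run:
```python
from h import *
to((462,70,200),37)
```

```text
tool shift [-243.4 -122.2   -2.9] turn 86.0
```

Emit:
step_arm --plan '[[[-243, -122, -3, 56, -1], [-243, -122, -3, 56, -1], [-243, -122, -3, 56, -1], [-243, -122, -3, 56, -1], [-243, -122, -3, 56, -1], [-243, -122, -3, 56, -1], [-243, -122, -3, 56, -1], [-243, -122, -3, 56, -1]]]'

```text
t: 5.58
eef_pos: [461.1, 66.6, 197.3]
tcp_rot: [-3.139, 0.002, 1.159]
ft_force: [0.2, 0.3, -0.7]
opening: 0.086
grip_force: 30.0
```

Emit:
step_arm --plan '[[[0, 0, 0, 30, -1], [0, 0, 0, 30, -1], [0, 0, 0, 30, -1], [0, 0, 0, 30, -1], [0, 0, 0, 30, -1], [0, 0, 0, 30, -1], [0, 0, 0, 30, -1]]]'

```text
t: 6.17
eef_pos: [461.1, 70.1, 198.1]
tcp_rot: [-3.141, 0.001, 0.649]
ft_force: [0.2, 0.1, -1.2]
opening: 0.088
grip_force: 30.0
```

Run:
```python
from h import *
s=env.state();c=cal("wrist");im=env.read_camera("wrist");np.savez("w3.npz",K=c[0],D=c[1],E=c[2]);cv2.imwrite("pics/w3.png",im);print(s["eef_pos"],s["tcp_rot"])
```

```text
[461.11004928  70.13725218 198.06786281] [-3.14082549e+00  1.18444344e-03  6.49376433e-01]
```

View pics/w3.png

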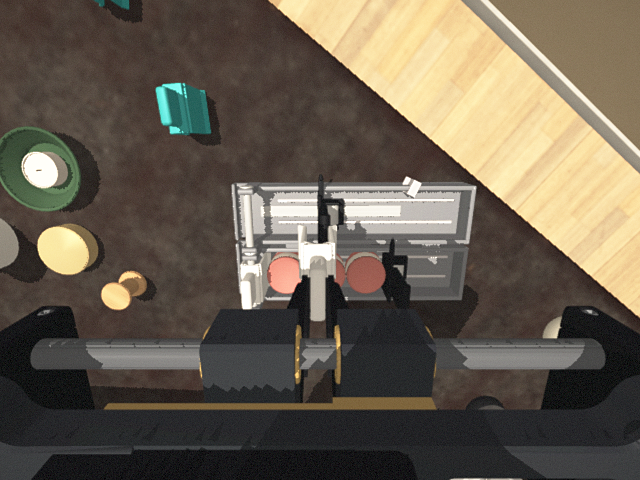

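Run:
```python
from h import *
im=cv2.imread("pics/w3.png")
a=cv2.resize(im[172:252,228:296],None,fx=7,fy=7,interpolation=cv2.INTER_CUBIC)
b=cv2.resize(im[172:252,308:348],None,fx=7,fy=7,interpolation=cv2.INTER_CUBIC)[:,:]
d=np.zeros((600,800,3),np.uint8); d[:560,:476]=a; d[:560,480:760]=b
cv2.imwrite("pics/w3c.png",d)
# clip mask
g=im[165:205,395:435].astype(int); m=(g.min(2)>215).astype(np.uint8)
n,l,st,ce=cv2.connectedComponentsWithStats(m)
print(st.tolist(),(ce+[395,165]).round(1).tolist())
```

```text
[[0, 0, 40, 40, 1360], [8, 12, 7, 7, 33], [12, 15, 14, 17, 127], [0, 34, 40, 2, 80]] [[414.8, 183.4], [406.4, 180.4], [413.9, 188.1], [414.5, 199.5]]
```

View pics/w3c.png

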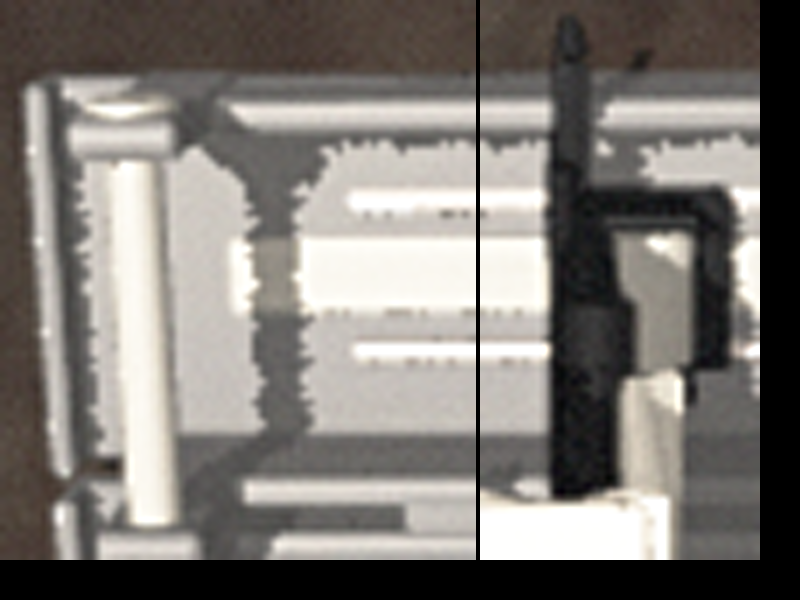

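Run:
```python
from h import *
z=np.load("w3.npz");c=(z["K"],z["D"],z["E"])
f=lambda x,y,h,x0=228:onz("wrist",(x0+(x+.5)/7-.5,172+(y+.5)/7-.5),h,c)
p,q=f(134,165,57),f(155,524,57);m=(p+q)/2;d=p-q;a=np.arctan2(d[1],d[0])+np.pi/2
print("bar",p,q,m,np.hypot(d[0],d[1]),"tray yaw",np.degrees(a))
# tray long edges: back corners from full image
w=[onz("wrist",uv,36,c) for uv in((474,186),(469,243))]
o0,_=ray("wrist",(320,240),c)
X=np.array([np.cos(a),np.sin(a),0]);Y=np.array([-X[1],X[0],0]);o=m-115*X
t=lambda P:(round((P-o)@X,1),round((P-o)@Y,1))
print("back",[t(x) for x in w],"cam",t(o0))
for n,uv,h in [("brk out top L",(72,140),64),("brk out bottom",(170,157),64),("brk in top edge",(130,533),64),("lip out",(38,85),18),("lip in",(62,478),18),("brk in L",(97,548),64)]:print(n,t(f(*uv,h)))
print("pointer",t(f(569-480,25,45,308)),"blade top",t(f(585-480,320,95,308)),t(f(578-480,170,95,308)))
for uv in((406.4,180.4),(413.9,188.1),(412,186)):print("clip",[t(onz("wrist",uv,h,c)) for h in(36,42)])
```

```text
bar [443.03246839 144.10178765  57.        ] [400.5331934  111.97040425  57.        ] [421.7828309  128.03609595  57.        ] 53.278646508163646 tray yaw 127.0909374698269
back [(np.float64(-118.7), np.float64(-33.4)), (np.float64(-121.6), np.float64(28.9))] cam (np.float64(44.9), np.float64(-78.4))
brk out top L (np.float64(121.9), np.float64(-31.2))
brk out bottom (np.float64(108.5), np.float64(-28.8))
brk in top edge (np.float64(117.2), np.float64(25.8))
lip out (np.float64(137.5), np.float64(-33.1))
lip in (np.float64(138.0), np.float64(31.0))
brk in L (np.float64(122.2), np.float64(28.1))
pointer (np.float64(42.1), np.float64(-45.1)) blade top (np.float64(40.3), np.float64(-12.8)) (np.float64(41.3), np.float64(-32.0))
clip [(np.float64(-47.6), np.float64(-39.0)), (np.float64(-46.1), np.float64(-39.7))]
clip [(np.float64(-56.1), np.float64(-31.1)), (np.float64(-54.4), np.float64(-31.9))]
clip [(np.float64(-53.9), np.float64(-33.2)), (np.float64(-52.2), np.float64(-34.0))]
```

Run:
```python
from h import *
to((422.3,128.2,150),37)
to((422.3,128.2,68),37)
```

```text
tool shift [  4.1 -69.8  48.3] turn 0.2
tool shift [  4.2 -69.7 130.3] turn 0.2
```

Emit:
step_arm --plan '[[[4, -35, 0, 0, -1], [4, -70, 0, 0, -1], [4, -70, 0, 0, -1], [4, -70, 30, 0, -1], [4, -70, 48, 0, -1], [4, -70, 48, 0, -1]]]'

```text
t: 6.72
eef_pos: [421.0, 128.3, 148.3]
tcp_rot: [-3.139, 0.004, 0.648]
ft_force: [0.2, 0.1, -0.5]
opening: 0.087
grip_force: 30.0
```

Run:
```python
from h import *
s=env.state();to((422.3,128.2,84),37)
c=cal("wrist");im=env.read_camera("wrist");cv2.imwrite("pics/w4.png",im)
# projected bar (ends) and stop feet, drawn for check
P=s["eef_pos"]
a=np.radians(127);X=np.array([np.cos(a),np.sin(a),0]);Y=np.array([-X[1],X[0],0])
b=np.array([422.3,128.2,56])
pts=[b-27*Y,b+27*Y,P+[0,0,-56]-22*Y+15*X,P+[0,0,-56]-22*Y-15*X]
pr=proj("wrist",pts,c);print(pr)
big=cv2.resize(im[120:330,210:430],None,fx=2.7,fy=2.7,interpolation=cv2.INTER_CUBIC)
for u,v in pr: cv2.circle(big,(int((u-210)*2.7),int((v-120)*2.7)),3,(0,0,255),1)
cv2.imwrite("pics/w4c.png",big)
```

```text
tool shift [ 1.3  1.  64.3] turn 0.1
[[318.41864737 206.36039497]
 [318.24207926 265.58425412]
 [297.43489503 223.21071427]
 [337.09621092 223.30584227]]
```

View pics/w4c.png

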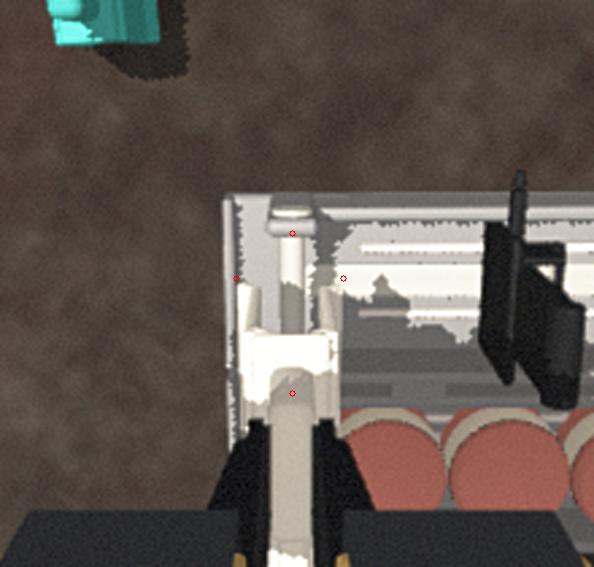

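The bar's image end coincides with my projected mark (318,206), and the legs straddle it symmetrically; lowering now.

Emit:
step_arm --plan '[[[0, 0, 15, 0, -1], [0, 0, 30, 0, -1], [0, 0, 45, 0, -1], [0, 0, 60, 0, -1], [0, 0, 66, 0, -1], [0, 0, 70, 0, -1], [0, 0, 74, 0, -1], [0, 0, 74, 0, -1]]]'

```text
t: 7.43
eef_pos: [422.8, 128.4, 77.0]
tcp_rot: [3.141, -0.0, 0.646]
ft_force: [-0.3, -0.3, 0.0]
opening: 0.088
grip_force: 30.0
```

Emit:
step_arm --plan '[[[0, 0, 3, 0, -1], [0, 0, 5, 0, -1], [0, 0, 7, 0, -1], [0, 0, 8, 0, -1], [0, 0, 9, 0, -1], [0, 0, 9, 0, -1]]]'

```text
t: 7.93
eef_pos: [422.5, 128.4, 67.7]
tcp_rot: [-3.142, 0.0, 0.646]
ft_force: [-0.0, -0.4, -1.3]
opening: 0.085
grip_force: 30.0
```

Emit:
step_arm --plan '[[[0, 0, 1, 0, -1], [0, 0, 1.5, 0, -1], [0, 0, 1.5, 0, -1], [0, 0, 1.5, 0, -1]]]'

```text
t: 8.27
eef_pos: [422.9, 128.3, 67.0]
tcp_rot: [3.141, -0.001, 0.646]
ft_force: [-2.5, -1.3, 10.9]
opening: 0.089
grip_force: 30.1
```

Emit:
step_arm --plan '[[[0, 0, -0.5, 0, -0.4], [0, 0, -0.5, 0, -0.4], [0, 0, -0.5, 0, -0.4], [0, 0, -0.5, 0, -0.4], [0, 0, -0.5, 0, -0.4], [0, 0, -0.5, 0, -0.4], [0, 0, -0.5, 0, -0.4]]]'

```text
t: 8.85
eef_pos: [422.5, 128.4, 66.7]
tcp_rot: [3.142, 0.0, 0.646]
ft_force: [0.4, -0.3, -0.2]
opening: 0.301
grip_force: 0.0
```

Emit:
step_arm --plan '[[[0, 0, -10, 0, -0.4], [0, 0, -25, 0, -0.4], [0, 0, -50, 0, -0.4], [0, 0, -80, 0, -0.4], [0, 0, -100, 0, -0.4], [0, 0, -100, 0, -0.4], [0, 0, -100, 0, -0.4]]]'

```text
t: 9.43
eef_pos: [422.8, 128.5, 167.4]
tcp_rot: [3.14, -0.002, 0.646]
ft_force: [-0.4, 0.6, 0.1]
opening: 0.3
grip_force: 0.0
```

Run:
```python
from h import *
s=env.state();print(s["eef_pos"],s["opening"])
a=np.radians(127);X=np.array([np.cos(a),np.sin(a),0]);Y=np.array([-X[1],X[0],0])
o=np.array([422.3,128.2,0])-115*X
to(o+41*X+[0,0,168],37)
c=cal("wrist");im=env.read_camera("wrist");np.savez("w5.npz",K=c[0],D=c[1],E=c[2]);cv2.imwrite("pics/w5.png",im)
# predicted fin top ends and blade top for check
pts=[o+115*X+s_*16*Y+[0,0,91] for s_ in(-1,1)]+[o+41*X+s_*15*Y+[0,0,95] for s_ in(-1,1)]
pr=proj("wrist",pts,c);print(pr)
big=cv2.resize(im[130:350,210:470],None,fx=2.7,fy=2.7,interpolation=cv2.INTER_CUBIC)
for u,v in pr: cv2.circle(big,(int((u-210)*2.7),int((v-130)*2.7)),3,(0,0,255),1)
cv2.imwrite("pics/w5c.png",big)
```

```text
[422.80684639 128.50655438 167.4449523 ] 0.3000939925893287
tool shift [-0.6 73.9 -0.5] turn -0.0
[[316.86087941 225.68922085]
 [316.89967227 262.40374937]
 [408.1692005  227.97811303]
 [405.45403566 262.8179947 ]]
```

View pics/w5c.png

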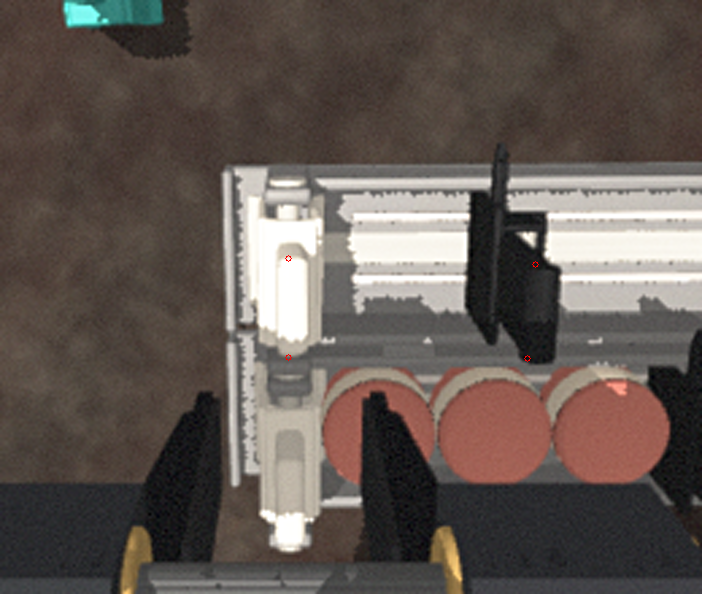

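The stop hangs upright on the bar at crop (290,290), fin where predicted; the grip blade's top is at crop (541,312), i.e. tray x≈38.

Emit:
step_arm --plan '[[[-0.5, 40, 0, 0, -0.15], [-0.5, 77, 0, 0, -0.15], [-0.5, 77, 0, 0, -0.15], [-0.5, 77, 20, 0, -0.15], [-0.5, 77, 40, 0, -0.15], [-0.5, 77, 45, 0, -0.15], [-0.5, 77, 45, 0, -0.15]]]'

```text
t: 10.07
eef_pos: [467.2, 66.7, 119.9]
tcp_rot: [-3.139, 0.004, 0.645]
ft_force: [-0.7, -0.2, 0.2]
opening: 0.424
grip_force: 0.0
```

Run:
```python
from h import *
s=env.state();print(s["eef_pos"],s["opening"])
a=np.radians(127);X=np.array([np.cos(a),np.sin(a),0]);Y=np.array([-X[1],X[0],0])
o=np.array([422.3,128.2,0])-115*X
to(o+38*X+[0,0,60],37)
c=cal("wrist");im=env.read_camera("wrist");np.savez("w6.npz",K=c[0],D=c[1],E=c[2]);cv2.imwrite("pics/w6.png",im)
print("pred blade L/R top", proj("wrist",[o+dx*X-12*Y+[0,0,95] for dx in(43.5,38,32.5)]+[o+dx*X-30*Y+[0,0,45] for dx in(42,)]+[o-54*X-29.5*Y+[0,0,38]],c).round(1).tolist())
print("fin", proj("wrist",[o+115*X+s_*16*Y+[0,0,91] for s_ in(-1,1)],c).round(1).tolist())
g=im.max(2); 
for v in range(150,270,6): print(v,"".join("#" if t<60 else "." if t<180 else "+" for t in g[v,250:440:2]))
```

```text
[467.23530711  66.67614061 119.91511181] 0.4243218161715825
tool shift [ 1.4  1.  59.9] turn -0.0
pred blade L/R top [[310.2, 246.9], [318.3, 246.9], [326.4, 246.9], [313.3, 206.6], [430.2, 205.6]]
fin [[205.8, 239.6], [210.1, 282.7]]
150 ..................................................#............................................
156 ...............................................................................................
162 ......#........................................................................................
168 ...............................................................................................
174 ........................................#......................................................
180 ...............................................................................................
186 ...............................................................................................
192 ..............................#.##....##.............................................++++...#..
198 ................................##...........................
[... 434 characters left out ...]

228 .....+++++++++++++++++++++++++######....+++.###++++++++++++++++++++++++++++++++++++++++++++++++
234 ......++++++++++++++++++++++++######........###.+++++++++++++++++++++++++++++++++++++++++++++++
240 ........++++++++++++++++++++++######........###..++++++++++++++++++++++++++++++++++++++++++++++
246 ........++++++++++.+.......++.##..###......####........++.+++++++++++++...................+++++
252 ........++++++++++++..........#############....................................................
258 ..............................########.........................................................
264 .............................#########.........................................................
```

Run:
```python
from h import *
im=cv2.imread("pics/w6.png");g=im.max(2)
print("cols 300..346")
for v in range(236,312,5): print(v," ".join("%3d"%t for t in g[v,300:348:2]))
z=np.load("w6.npz");c=(z["K"],z["D"],z["E"])
a=np.radians(127);X=np.array([np.cos(a),np.sin(a),0]);Y=np.array([-X[1],X[0],0]);o=np.array([422.3,128.2,0])-115*X
print(proj("wrist",[o+38*X+y*Y+[0,0,95] for y in(-15,0,15)],c).round(1).tolist())
```

```text
cols 300..346
236 254 252 252 253 255  52  23  30  28  22  30 122 152 147 150 148 144 140  71  35  26  46 136 166
241 196 198 183 186 185  36  33  34  35  28  21 106 150 147 148 149 142 137  77  24  32  37 114 112
246  94 106 184 193  71  34  50  62  68  45  48  36  82 153 146 143 146 138  51  33  32  40 103  96
251 102 102 102 100  59  33  48  45  51  48  37  34  25  18  26  26  21  28  73 106 105 104 101 101
256 104 104 104 109  64  21  32  45  20  30  35  27  59 106 103 103  97 101 103 104 103 103 100 106
261  92  90  83  87  61  25  13  35  24  25  30  26  46  92  88  95  91  89  89  87  89  88  86  92
266  92  90  90  86  69  27  27  19  27  23  26  26  51  93  88  90  87  87  87  88  83  87  87  88
271 102 101 103 108  81  26  26  29  29  21  31  27  62 106 100 103 102 103 105 101 103 107 102 101
276  82  83  87  90  67  21  18  24  25  33  28  17  49  91  83  89  83  84  90  84  86  82  90  91
281 100 105 105 100  85  23  22  19  25  24  23  20  53  96 102 103 101 100 101 102 107 101 102  98
286 168 153 132 152 161 152  91  66  34  51  89 161 170 169 161 170 164 157 149 132 166 169 167 165
291 131 153 163 155 115 132 149 152 150 151 152 151 155 155 152 148 134 126 135 164 156 132 134 126
296 151 107 142 146 150 150 154 150 153 157 153 153 153 150 149 151 152 154 148 146 125 160 138 139
301 145 149 151 153 153 154 155 158 158 156 158 156 155 156 157 153 153 155 154 153 154 142 105 156
306 152 155 153 155 153 153 158 156 156 155 156 157 158 156 156 160 157 153 157 153 150 152 145 110
311 156 157 156 158 158 159 160 158 157 159 160 159 156 163 160 156 156 154 158 155 158 158 147  93
[[318.3, 242.7], [318.3, 263.6], [318.3, 283.7]]
```

Emit:
step_arm --plan '[[[1, 0, 15, 0, -0.15], [1, 0, 30, 0, -0.15], [1, 0, 45, 0, -0.15], [1, 0, 54, 0, -0.15], [1, 0, 59, 0, -0.15], [1, 0, 59, 0, -0.15]]]'

```text
t: 10.62
eef_pos: [469.1, 67.3, 62.5]
tcp_rot: [-3.141, 0.001, 0.646]
ft_force: [0.2, 0.2, 0.6]
opening: 0.425
grip_force: 0.0
```

Emit:
step_arm --plan '[[[0, 0, 0, 0, -1], [0, 0, 0, 0, -1], [0, 0, 0, 0, -1], [0, 0, 0, 0, -1], [0, 0, 0, 0, -1], [0, 0, 0, 0, -1], [0, 0, 0, 0, -1], [0, 0, 0, 0, -1]]]'

```text
t: 11.28
eef_pos: [469.1, 67.5, 63.1]
tcp_rot: [-3.141, -0.0, 0.646]
ft_force: [-2.7, 4.7, 5.1]
opening: 0.104
grip_force: 30.0
```

Emit:
step_arm --plan '[[[0, 8, 0, 0, -1], [0, 18, 0, 0, -1], [0, 30, 0, 0, -1], [0, 42, 0, 0, -1], [0, 54, 0, 0, -1], [0, 66, 0, 0, -1], [0, 74, 0, 0, -1], [0, 80, 0, 0, -1]]]'

```text
t: 11.95
eef_pos: [517.9, 3.4, 63.1]
tcp_rot: [-3.141, -0.001, 0.645]
ft_force: [0.1, 9.2, 5.4]
opening: 0.106
grip_force: 30.0
```

Emit:
step_arm --plan '[[[0, 6, 0, 0, -1], [0, 12, 0, 0, -1], [0, 16, 0, 0, -1], [0, 16, 0, 0, -1], [0, 16, 0, 0, -1]]]'

```text
t: 12.37
eef_pos: [527.3, -8.8, 63.1]
tcp_rot: [-3.141, -0.001, 0.645]
ft_force: [-1.0, 9.4, 5.0]
opening: 0.109
grip_force: 30.0
```

Run:
```python
from h import *
s=env.state();print(s["eef_pos"],s["ft_force"],s["opening"])
a=np.radians(127);X=np.array([np.cos(a),np.sin(a),0]);Y=np.array([-X[1],X[0],0]);o=np.array([422.3,128.2,0])-115*X
print("moved",(s["eef_pos"]-[469.1,67.5,63])@X)
c=cal("wrist");im=env.read_camera("wrist");cv2.imwrite("pics/w7.png",im)
print("expected clip ends, mid",proj("wrist",[o+x*X-29.5*Y+[0,0,38] for x in(-46,-54,-62)],c).round(1).tolist(),"pointer",proj("wrist",[o-54*X+y*Y+[0,0,45] for y in(-30,-45)],c).round(1).tolist())
np.savez("w7.npz",K=c[0],D=c[1],E=c[2])
u,v=proj("wrist",[o-54*X-30*Y+[0,0,40]],c)[0].astype(int)
g=im.max(2)
print(u-46)
for r in range(v-36,v+24,2): print(r,"".join("#" if t<55 else "." if t<150 else "-" if t<215 else "+" for t in g[r,u-46:u+46]))
```

```text
[527.31335739  -8.84594201  63.14095034] [-1.00855024  9.40730793  4.99700329] 0.10865130607650164
moved -96.00625336416172
expected clip ends, mid [[299.5, 225.5], [311.5, 225.4], [323.6, 225.4]] pointer [[311.3, 227.3], [311.2, 204.2]]
265
189 ............................................................................................
191 ............................................................................................
193 ............................................................................................
195 ............................................................................................
197 ............................................................................................
199 ............................................................................................
201 ............................................................................................
203 ..............................................##.##.........................................
205 ......................................#.+++++.#..####.........####............
[... 1351 characters left out ...]
-------..------------
235 -----------+++++-++++++++++++++++++++++++++.#######################################..-++++++
237 +++++++++++++++++++++++++++++++++++++++++++.########################################.+++++++
239 ++-------+----+------.----++--------------.##################################.######...-----
241 ------------------------------------------.#########################################..------
243 -------------------------------------------.########################################...-----
245 ++++++++++++++++++++++++++++++++++++++++++-.################..##..#.#....##.########.-------
247 ++++++++++++++++++++++++++++++++++++++++++.######################.##################..------
```

```bash
python3 -c "
from h import *
print(env.state()['eef_pos'],env.state()['qvel'].round(3));print(env.job_done())"
```

```text
[527.20966958  -8.77294614  63.11665404] [ 0.    -0.001  0.004 -0.001 -0.002 -0.001]
the job is handed in; nothing more can be done
None
```

I hung the white stop upright on the bar and released it, then pulled the pusher back 96 mm. The arm is holding it with the pointer over the clip, within about 2 mm by my last wrist image. I handed the job in at about 12.5 s; no verdict came back.

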